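# Put a glued block to dry on the right rails of the drying rack

## Task

Lay the glued wooden block flat inside the lips of the tray, then slide the loaded tray onto the lowest pair of rails in the drying rack on which it clears the thing standing in the rack, and push it fully home against the back board. Then start the drying timer: swing its sprung red-knobbed lever over to its stop and let it run back. Do not disturb the other things, in the rack or on the bench.

Things in the scene. Friction and masses are not known exactly. Their poses are not given: they have to be found in the camera images.
- drying_rack: Fixed plywood rack, open in front, no floor. Origin on the bench under its middle; x points into the rack, y to its left, z up. Side walls x -50..50 mm, inner faces y = +-80, flared lead-in plates in front of them (x -65..-47). Back board's face, the tray's stop, at x = 42. Bars on top, z 182..192 mm: x -50..-32 and 6..50. One of wax block, screw box and tin stands on the bench between its walls.
- rail_low (a point): On the lowest of three pairs of flat rails (tops 36 mm above the bench; all rails reach 18 mm in from the walls and are 5 mm thick): the point where the tray's origin lies when it is fully home there. Rack axes.
- rail_mid (a point): The same for the middle pair of rails (70 mm above the bench).
- rail_high (a point): The same for the highest pair of rails (106 mm above the bench).
- tray: Loose aluminium tray, about 0.18 kg: sheet 110 (x) x 150 (y) x 5 mm, lips 3 mm wide, 5 mm high at x = +-50, y = +-58 mm. In front a blue grip: upright bar along x from x = -135 to -55, 20 mm wide, z 0 to 42 mm. Origin: centre of the sheet's underside; x points from grip to rear edge, which enters the rack first. Home, the sheet stands 18 mm out of the side walls.
- glued_block: Loose plain wooden block, 44 (x) x 90 (y) x 35 (z) mm, about 0.09 kg. Origin: centre of its underside. It fits between the lips with its length along the tray's y.
- wax_block: Cream block of wax, 40 x 72 mm, 22 mm high; origin: centre of its underside.
- screw_box: Brown cardboard screw box, 62 x 92 mm, 46 mm high; origin: centre of its underside.
- filler_tin: Round tin, 69 mm across, 76 mm high; origin: centre of its underside.
- timer_lever (a joint): Angle of the timer's lever (rad): 0 at rest, 1.2 at its stop. It turns about the rack's x axis through timer_pivot. At rest it leans 0.6 rad from upright to the rack's +y; swing it towards -y until it leans 0.6 rad that way. A spring (0.035 N m at rest, 0.12 at the stop) and a damper bring it back in about 2 s.
- timer_pivot (a point): The lever's pivot on top of the green timer (64 mm wide along y, top 222 mm above the bench) on the rack's rear top bar; 216 mm above the bench. Rack axes.
- timer_knob (a point): Centre of the red ball (18 mm) at the end of the lever, 75 mm from the pivot; the rod is 7 mm thick.

How it is judged:
On the way, in this order (a step that is already met when the one before it is completed fails the run):
1. the glued block lies flat inside the tray's lips and has been let go, the tray still on the bench (x of glued_block in the frame of tray between -0.045 and 0.045 m and y of glued_block in the frame of tray between -0.05 and 0.05 m and z of glued_block in the frame of tray between 0.001 and 0.009 m and angle between glued_block's own z axis and vertical below 0.1 rad and height (world z) of tray below 0.01 m and contact force between the fingers and glued_block below 0.1 N), for 0.2 s.
2. the loaded tray lies fully home on the lowest rails that clear the thing in the rack (x of glued_block in the frame of tray between -0.045 and 0.045 m and y of glued_block in the frame of tray between -0.05 and 0.05 m and z of glued_block in the frame of tray between 0.001 and 0.009 m and angle between glued_block's own z axis and vertical below 0.1 rad and ((horizontal distance between wax_block and drying_rack below 0.07 m and z of tray in the frame of rail_low between -0.005 and 0.005 m) or (horizontal distance between screw_box and drying_rack below 0.07 m and z of tray in the frame of rail_mid between -0.005 and 0.005 m) or (horizontal distance between filler_tin and drying_rack below 0.07 m and z of tray in the frame of rail_high between -0.005 and 0.005 m)) and x of tray in the frame of rail_low above -0.007 m and horizontal distance between tray and rail_low below 0.012 m and angle between the x axis of tray and the x axis of drying_rack, either way round below 0.1 rad and angle between tray's own z axis and vertical below 0.06 rad), for 0.2 s.
3. the timer lever is swung to its stop (value of joint timer_lever above 1.1 rad), for 0.04 s.
At the end, for the whole second after the job is handed in: Block flat inside the tray's lips; tray level on the lowest rails that clear the thing in the rack (height within 5 mm), within 7 mm of the back board, square within 0.1 rad; lever run back (below 0.1 rad); all at rest; wax block, screw box and tin within 20 mm of where they stood (all of step 2 and value of joint timer_lever below 0.1 rad and linear speed of each of tray, glued_block below 0.02 m/s and distance of each of wax_block, screw_box, filler_tin from where it was at the start of the episode below 0.02 m); the robot touches nothing.
It fails at once if wax block, screw box or tin is pushed more than 30 mm or tipped over (distance of any of wax_block, screw_box, filler_tin from where it was at the start of the episode above 0.03 m or angle between any of wax_block, screw_box, filler_tin's own z axis and vertical above 0.5 rad).
It fails at once if the timer lever is swung before the tray is in the rack (value of joint timer_lever above 0.8 rad and horizontal distance between tray and rail_low above 0.05 m).
It also fails if it takes over 72 s, if anything falls off the work surface, if the arm or the gripper's body presses on something with over 40 N, if the wrist force passes 120 N, or if a joint passes its speed limit or range.

## Robot

A 7-joint arm with a two-finger parallel gripper is mounted at the origin on a cart in front of the work surface, level with it; the furniture and walls round the work are solid. World frame = base frame: x ahead of the robot, y to its left, z up, the work surface at z = 0. Lengths are in m, angles in rad, forces in N, time in s.
With the tool pointing down it reaches from about 0.4 to 0.85 m from the base axis. Payload 6.9 kg.
Tool frame: the origin (TCP) lies midway between the tips of the shut fingers; the grasp point (between the pads) lies behind it (ctrl.pinch_z is the z of the grasp point in the tool frame, in m); z points along the fingers, y is the line along which they close (so a half turn about z gives the same grasp; the last joint's range is limited). The gripper opens to 85 mm and grips with 20 to 120 N. Pads are 22 mm wide; open, the fingers measure 114 mm over their backs; the gripper's body (76 mm by 85 mm) begins 54 mm behind the grasp point. The pads swing forward as they close: fully open they stand 13 mm farther back than shut.
Start: joints at [-1.192, 0.507, -0.238, 1.5, 0.126, 1.149, -0.155], TCP at [0.168, 0.602, 0.196] pointing down, gripper open.
Joint ranges: [-3.08, 3.08], [-0.24, 2.05], [-1.43, 1.35], [0, 2.5], [-1.52, 4.66], [0.17, 1.96], [-2.89, 2.89]. Speed limits (rad/s): [2.39, 2.39, 3.14, 3.14, 3.14, 3.14, 3.14].

## Interface

Orientations are given as a unit quaternion [w, x, y, z].
In Python, from station import ctrl, get_state, vision, ticket, models gives the robot as it stands. Calls block until the motion is done:
- ctrl.movep(position, orientation): joint-space move of the TCP to a pose.
- ctrl.movel(position, frame=None, max_speed=0.15): straight line of the TCP; frame=None keeps the orientation; max_speed is the mean speed in m/s.
- ctrl.set_joints(angles): joint-space move.
- ctrl.ungrasp() and ctrl.close_gripper(force=None): open the fingers fully, or close them until they stop; force is the grip in N (None keeps the last).
- ctrl.pause(seconds).
- ctrl.ik(position, orientation): joint angles nearest the present ones, or None.
- get_state(): the state.
- vision.grab_frame(name): name is "scene" or "top"; returns (picture, depth): 400x640x3 uint8, blue, green, red; 400x640 float32, m along the optical axis (not along the pixel's ray), 0 where there is no reading.
- vision.camera_info(name): a dict with "mtx" (3x3 intrinsics, pixels), "R" (3x3) and "t" (3): a world point X has camera coordinates R X + t. Camera axes: x right, y down, z forward; pixel columns grow to the right and rows downward; lengths in m; the calibration is good to about 2 mm. A picture is of the moment at which its call begins. camera_info takes no time and is no camera call.
A pose or a line that the arm cannot do raises ctrl.Unreachable and nothing moves.
- ticket.close_job(): hands the job in; it is judged then, once.
Trained networks look in the newest picture that a camera, given by its name, has taken for a name from the list of things; names that differ only in an ending like _2 or _b are one class to them, and where a whole thing is asked for, a point or a joint stands for the part that bears it (a point fixed in the world has none). Each returns a list of dicts, best first, with "p" (0 to 1); they miss things now and then, are a little off and sometimes report something else, mostly with a low value. They report only what shows in the picture. A call takes as long as a camera call.
- models.recognise(camera, target): "point" ([column, row] in pixels, amid what is visible of it).
- models.masks_of(camera, target): "mask" (400x640 bool, what is visible of it) and "point" ([column, row] in pixels, amid what is visible of it).
The state is a dict: "time": time; "qpos": joint angles; "qd": joint speeds; "tau": joint torques, N m; "tcp_pos": TCP position; "eef_rot": TCP orientation; "contact_force": force on the tool from outside, world axes, zero at the start; "wrist_torque": the same for the moment, N m; "width": finger opening in m; "gripper_force": force on a finger pad.
Only numpy, scipy, OpenCV 4.12 (cv2) and the standard library are available. Lean on these libraries where they do the work, as an engineer would, in place of code of your own. Each camera call takes 0.05 s, during which the arm holds its last target. There are 200 camera calls.

## Working session

There is one attempt and no reset: what is moved stays moved. The work goes in short steps, each a Python script; the robot and the scene stay as the last script left them, time stands still between calls to the robot, and variables do not carry over. Pictures are saved under pics/ and viewed, at most 11 in all, crops included, and the job is handed in when it is done.

```bash
mkdir -p pics; ls; python3 - <<'E'
from station import ctrl,get_state,vision,ticket,models
import cv2,numpy as np
np.set_printoptions(precision=3,suppress=True)
print(ctrl.pinch_z,get_state()['time'],get_state()['eef_rot'])
for c in('scene','top'):
    im,d=vision.grab_frame(c); cv2.imwrite(f'pics/{c}0.png',im); np.savez(f'{c}0.npz',im=im,d=d)
    i=vision.camera_info(c); K,R,t=i['mtx'],np.array(i['R']),np.array(i['t']); print(c,K,R,t,-R.T@t)
    for n in['drying_rack','tray','glued_block','wax_block','screw_box','filler_tin','timer_knob','timer_lever']:
        for r in models.masks_of(c,n)[:2]:
            m=r['mask']&(d>0); v,u=np.nonzero(m)
            if len(v)==0: print(c,n,'nodepth');continue
            P=(np.linalg.inv(K)@np.stack([u,v,np.ones(len(u))]))*d[v,u]
            X=R.T@(P-t[:,None]); 
            print(c,n,round(r['p'],2),r['point'],m.sum(),'med',np.median(X,1),'lo',np.percentile(X,2,axis=1),'hi',np.percentile(X,98,axis=1))
E
```

```text
pics
-0.0187 0.0 [-0.     0.136  0.991 -0.001]
scene [[486.541   0.    317.826]
 [  0.    486.541 204.514]
 [  0.      0.      1.   ]] [[-0.699 -0.715 -0.012]
 [-0.389  0.395 -0.833]
 [ 0.6   -0.578 -0.554]] [0.466 0.346 1.334] [-0.34   0.967  1.033]
scene drying_rack 0.81 [337.7, 209.9] 1132 med [ 0.621 -0.071  0.07 ] lo [ 0.582 -0.086  0.003] hi [0.695 0.116 0.189]
scene tray 0.96 [303.6, 283.7] 856 med [0.453 0.246 0.009] lo [0.406 0.205 0.001] hi [0.539 0.321 0.045]
scene glued_block 0.82 [400.3, 231.3] 450 med [ 0.429 -0.158  0.03 ] lo [ 0.4   -0.233 -0.001] hi [ 0.482 -0.117  0.039]
scene wax_block 0.89 [220.9, 274.9] 295 med [0.676 0.413 0.021] lo [0.661 0.377 0.004] hi [0.705 0.444 0.027]
scene screw_box 0.7 [324.3, 226.2] 352 med [0.626 0.009 0.042] lo [ 0.618 -0.031  0.004] hi [0.669 0.059 0.051]
top [[408.708   0.    328.365]
 [  0.    408.708 193.802]
 [  0.      0.      1.   ]] [[ 0.012 -1.     0.013]
 [-0.991 -0.013 -0.135]
 [ 0.135 -0.011 -0.991]] [0.085 0.615 1.147] [0.454 0.106 1.218]
top tray 0.87 [265.6, 230.0] 2103 med [0.505 0.28  0.006] lo [0.42  0.208 0.001] hi
[... 214 characters left out ...]
0.001] hi [ 0.469 -0.121  0.04 ]
top wax_block 0.74 [356.8, 176.3] 494 med [0.663 0.01  0.046] lo [ 0.622 -0.034  0.011] hi [0.685 0.054 0.051]
top wax_block 0.7 [222.4, 165.4] 346 med [0.684 0.405 0.022] lo [0.664 0.371 0.007] hi [0.705 0.44  0.026]
top screw_box 0.71 [359.0, 175.9] 412 med [0.666 0.01  0.046] lo [ 0.623 -0.033  0.041] hi [0.685 0.054 0.051]
top filler_tin 0.73 [362.6, 168.3] 2716 med [0.663 0.008 0.191] lo [ 0.593 -0.084  0.003] hi [0.702 0.107 0.257]
top timer_knob 0.27 [363.7, 173.7] 2911 med [0.664 0.004 0.191] lo [ 0.593 -0.099 -0.001] hi [0.716 0.109 0.25 ]
top timer_lever 0.41 [354.2, 155.5] 125 med [0.684 0.025 0.249] lo [ 0.678 -0.005  0.001] hi [0.764 0.051 0.288]
```

View pics/scene0.png

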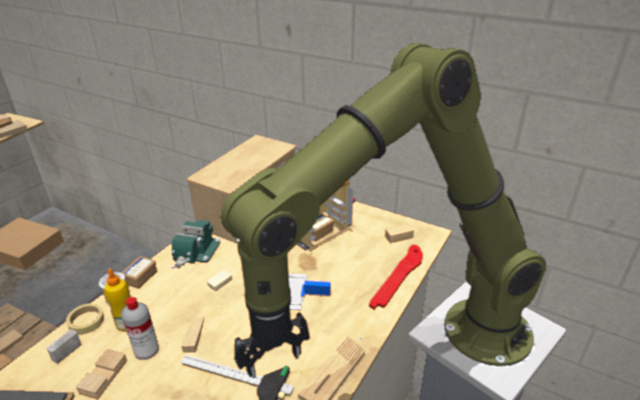

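View pics/top0.png

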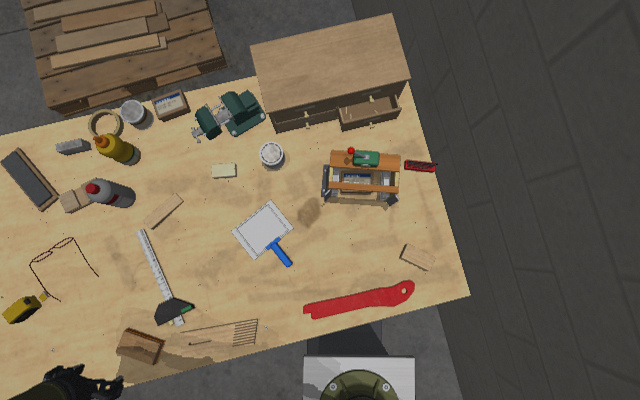

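The top view shows the rack at about (362,178) with a box top about 46 mm high inside it, so the screw box and the mid rails. The wax block is at (224,170), the tin at (271,154), the tray at (263,230) with its blue grip at (282,254), the glued block at (417,257) and the red knob at (351,150). Next I fit the poses precisely.

```bash
cat > h.py <<'E'
from station import ctrl,get_state,vision,ticket,models
import cv2,numpy as np
np.set_printoptions(precision=4,suppress=True)
def cam(c):
    i=vision.camera_info(c); return np.array(i['mtx']),np.array(i['R']),np.array(i['t'])
def cloud(c,d):
    K,R,t=cam(c); v,u=np.mgrid[:400,:640]
    P=(np.linalg.inv(K)@np.stack([u.ravel(),v.ravel(),np.ones(u.size)]))*d.ravel()
    return (R.T@(P-t[:,None])).T.reshape(400,640,3)
def onplane(c,uv,z):
    K,R,t=cam(c); uv=np.atleast_2d(uv); o=-R.T@t
    r=(R.T@np.linalg.inv(K)@np.c_[uv,np.ones(len(uv))].T).T
    return (o+r*((z-o[2])/r[:,2])[:,None])
def proj(c,X):
    K,R,t=cam(c); p=(K@(R@np.atleast_2d(X).T+t[:,None])).T; return p[:,:2]/p[:,2:]
def rect(c,mask,z):
    v,u=np.nonzero(mask); X=onplane(c,np.c_[u,v],z)[:,:2]
    (cx,cy),(w,h),a=cv2.minAreaRect((X*1000).astype(np.float32))
    return np.array([cx,cy]),(w,h),a,X
E
python3 - <<'E'
from h import *
f=np.load('top0.npz'); im,d=f['im'],f['d']; X=cloud('top',d); hsv=cv2.cvtColor(im,cv2.COLOR_BGR2HSV)
def box(u0,v0,u1,v1):
    m=np.zeros((400,640),bool); m[v0:v1,u0:u1]=1; return m
z=X[...,2]
mb=box(395,240,440,275)&(z>.022)&(z<.05); print('block',rect('top',mb,.035)[:3],mb.sum())
blue=box(225,195,300,275)&(hsv[...,0]>95)&(hsv[...,0]<130)&(hsv[...,1]>120)
print('grip',rect('top',blue&(z>.03),.042)[:3])
sheet=box(225,195,300,275)&(hsv[...,1]<50)&(hsv[...,2]>130)
print('sheet',rect('top',sheet,.007)[:3],sheet.sum())
bar=box(310,130,415,210)&(z>.178)&(z<.2)
r=rect('top',bar,.192);print('bars',r[:3],bar.sum())
Y=r[3]; 
for n,l in(('front',Y[:,0]<.64),('rear',Y[:,0]>.655)):
    q=(Y[l]*1000).astype(np.float32); print(n,cv2.minAreaRect(q),l.sum())
tim=box(310,130,415,210)&(z>.205)&(z<.235); print('timer',rect('top',tim,.222)[:3],tim.sum())
red=box(335,140,362,165)&((hsv[...,0]<8)|(hsv[...,0]>172))&(hsv[...,1]>150)
v,u=np.nonzero(red); print('knob',u.mean(),v.mean(),len(u),np.median(X[red],0))
sb=box(325,165,400,200)&(z>.035)&(z<.056);print('sbox',rect('top',sb,.046)[:3])
crop=np.hstack([cv2.resize(im[130:220,310:415],None,fx=4,fy=4,interpolation=cv2.INTER_CUBIC),cv2.resize(im[190:280,225:305],None,fx=4,fy=4,interpolation=cv2.INTER_CUBIC)])
cv2.imwrite('pics/crop.png',crop)
E
```

```text
block (array([ 435.6027, -165.2985]), (92.4017333984375, 43.82571792602539), 64.146240234375) 502
grip (array([437.9288, 226.4826]), (79.0982666015625, 19.27058219909668), 40.08796310424805)
sheet (array([509.5845, 287.2592]), (110.18147277832031, 149.93350219726562), 39.91823196411133) 1818
bars (array([653.1329,   3.9896]), (179.57131958007812, 101.38018798828125), 86.3362808227539) 1461
front ((618.2855224609375, 6.739753723144531), (178.5022430419922, 41.40479278564453), 89.92486572265625) 575
rear ((681.7510375976562, 1.7471771240234375), (179.97874450683594, 50.310150146484375), 89.62923431396484) 837
timer (array([680.8502,   2.9921]), (64.0877456665039, 39.92145919799805), 85.53437042236328) 353
knob 350.775 150.175 40 [0.6842 0.0443 0.2846]
sbox (array([644.3989,  11.2826]), (170.80239868164062, 88.36013793945312), 89.6556625366211)
```

View pics/crop.png

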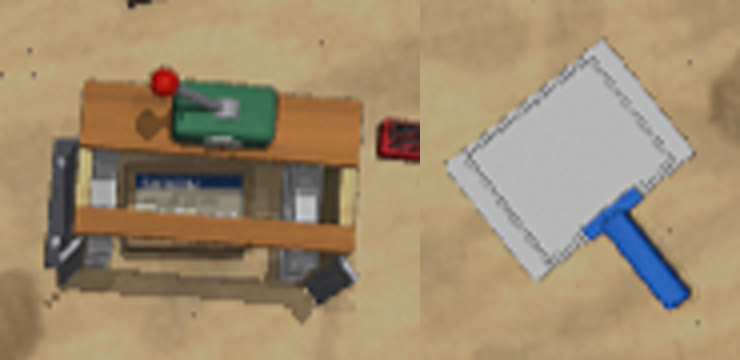

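```bash
cat >> h.py <<'E'
def q(deg):
    p=np.radians(deg)/2; return np.array([0,np.cos(p),np.sin(p),0])
def best(pos,deg):
    o=[]
    for k in(-360,-180,0,180):
        j=ctrl.ik(pos,q(deg+k))
        if j is not None: o.append((abs(j[6]),deg+k,np.array(j)))
    return o
E
python3 - <<'E'
from h import *
f=np.load('top0.npz'); im,d=f['im'],f['d']; X=cloud('top',d); z=X[...,2]
bar=np.zeros((400,640),bool); bar[130:210,310:415]=1; bar&=(z>.178)&(z<.2)
v,u=np.nonzero(bar); P=onplane('top',np.c_[u,v],.192)[:,:2]
a=np.radians(-3.7);c=np.array([.6531,.004])
L=(P-c)@np.array([[np.cos(a),-np.sin(a)],[np.sin(a),np.cos(a)]])
# per-y-bin edges of both bars
for n,s in(('front',(L[:,0]<-.02)),('rear',L[:,0]>-.005)):
    E=[]
    for y in np.arange(-.08,.08,.01):
        k=s&(abs(L[:,1]-y)<.005)
        if k.sum()>3: E.append((y,L[k,0].min(),L[k,0].max()))
    E=np.array(E); print(n,'lo',np.polyfit(E[:,0],E[:,1],1),'hi',np.polyfit(E[:,0],E[:,2],1), 'y',L[s,1].min(),L[s,1].max())
kn=onplane('top',[350.8,150.2],.280)[0]; print('knob',kn,((kn[:2]-c)@np.array([[np.cos(a),-np.sin(a)],[np.sin(a),np.cos(a)]])))
for n,p,g in(('blk',[.4356,-.1653,.008],64.1),('place',[.5096,.2873,.02],130),('grip',[.436,.2265,.012],40),('pre',[.413,.02,.1],-3.7),('home',[.54,.011,.09],-3.7),('lever',[.68,.06,.26],86.3)):
    for o in best(np.array(p),g): print(n,o[1],o[2])
E
```

```text
front lo [-0.0004 -0.0494] hi [-0.0262 -0.0314] y -0.08934028350511226 0.08955378053955568
rear lo [0.0177 0.0056] hi [-0.0212  0.036 ] y -0.08976777273133324 0.08979622084567294
knob [0.6854 0.0442 0.28  ] [0.0297 0.0422]
blk -295.9 [-0.0791  0.6061  0.5887  2.1457 -0.6318  0.5652  0.5244]
blk -115.9 [ 0.5197  0.5408 -0.3039  2.1384  0.3241  0.5051  2.6607]
blk 64.1 [-0.0791  0.6061  0.5887  2.1457 -0.6318  0.5652  0.5244]
blk 244.1 [ 0.5197  0.5408 -0.3039  2.1384  0.3241  0.5051  2.6607]
place -230 [-0.5245  0.6336 -0.0483  1.8204  0.045   0.6886  0.0998]
place -50 [-0.0804  0.7478 -0.7929  1.8144  0.6821  0.8763  2.6401]
place 130 [-0.5245  0.6336 -0.0483  1.8204  0.045   0.6886  0.0998]
place 310 [-0.0804  0.7478 -0.7929  1.8144  0.6821  0.8763  2.6401]
grip -320 [-0.7073  0.5641  0.2644  2.0757 -0.2778  0.5346 -1.1144]
grip -140 [-0.2974  0.5623 -0.3409  2.0706  0.3414  0.5615  1.3878]
grip 40 [-0.7073  0.5641  0.2644  2.0757 -0.2778  0.5346 -1.1144]
grip 220 [-0.2974  0.5623 -0.3409  2.0706  0.3414  0.5615  1.3878]
pre -363.7 [-0.6406  0.3919  0.7339  2.1701 -0.4011  0.7144 -1.271 ]
pre -183.7 [-0.1208  0.3103  0.0173  2.1644 -0.0085  0.667   1.4086]
pre -3.7 [-0.6406  0.3919  0.7339  2.1701 -0.4011  0.7144 -1.271 ]
pre 176.3 [-0.1208  0.3103  0.0173  2.1644 -0.0085  0.667   1.4086]
home -363.7 [-0.4271  0.5454  0.5555  1.8767 -0.3812  0.8261 -1.3094]
home -183.7 [-0.0307  0.486  -0.0517  1.8717  0.0342  0.7848  1.4057]
home -3.7 [-0.4271  0.5454  0.5555  1.8767 -0.3812  0.8261 -1.3094]
home 176.3 [-0.0307  0.486  -0.0517  1.8717  0.0342  0.7848  1.4057]
lever -273.7 [-0.3223  0.5881  0.3872  1.2184 -0.2152  1.3745 -0.0171]
lever -93.7 [ 0.1026  0.5859 -0.4389  1.2111  0.241   1.3946  2.7637]
lever 86.3 [-0.3223  0.5881  0.3872  1.2184 -0.2152  1.3745 -0.0171]
lever 266.3 [ 0.1026  0.5859 -0.4389  1.2111  0.241   1.3946  2.7637]
```

The top-view fits give the rack at (0.653, 0.004) with yaw -3.7°, the pivot at y≈0, the tray at (0.510, 0.287) with yaw 40°, and the block at (0.436, -0.165) with yaw -26°. I pick the block up first.

```bash
python3 - <<'E'
from h import *
def st(n): s=get_state(); print(n,round(s['time'],2),s['tcp_pos'],'w',s['width'],'F',s['contact_force'],s['gripper_force'])
ctrl.movep([.4356,-.1653,.14],q(64.1))
ctrl.movel([.4356,-.1653,.009],max_speed=.12); st('down')
ctrl.close_gripper(force=40); st('closed')
ctrl.movel([.4356,-.1653,.13]); st('up')
ctrl.movep([.5096,.2873,.13],q(130)); st('over')
ctrl.movel([.5096,.2873,.030],max_speed=.12); st('low')
ctrl.pause(.05)
im,d=vision.grab_frame('top'); cv2.imwrite('pics/over.png',cv2.resize(im[180:290,215:325],None,fx=4,fy=4))
E
```

```text
down 5.01 [ 0.4359 -0.1655  0.0095] w 0.08537570060326792 F [ 0.3335 -0.3295  0.0592] 0.0
closed 5.78 [ 0.4356 -0.1653  0.009 ] w 8.215029543256547e-05 F [-0.7482 -0.0721  0.0347] 0.0
up 6.73 [ 0.4352 -0.1649  0.1294] w 0.0001770198893568921 F [ 0.0195 -0.1441 -0.9791] 0.0
over 8.41 [0.5103 0.2852 0.1303] w -3.7382235499857946e-05 F [ 0.022  -0.6751  0.8585] 0.0
low 9.39 [0.5102 0.2873 0.0306] w 0.0001184413139752647 F [0.226  0.9783 0.7249] 0.0
```

View pics/over.png

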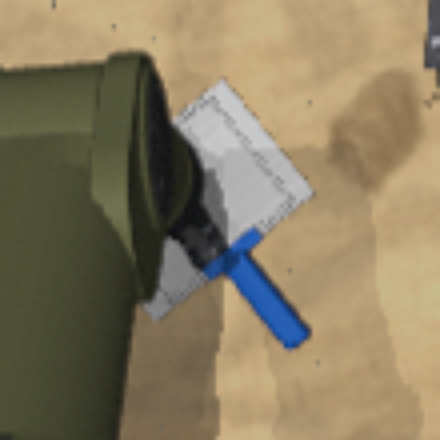

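The gripper closed on nothing. In this picture the tray at about (220,200) is untouched and there is no block. I look at where the block is now.

```bash
python3 - <<'E'
from h import *
ctrl.movel([.5096,.2873,.13])
im,d=vision.grab_frame('top');X=cloud('top',d);z=X[...,2]
im0=np.load('top0.npz')['im']
m=np.zeros((400,640),bool); m[225:285,385:460]=1; mb=m&(z>.022)&(z<.05); print(rect('top',mb,.035)[:3],mb.sum(),np.median(z[mb]))
for r in models.masks_of('top','glued_block'): print(r['p'],r['point'],r['mask'].sum())
s,_=vision.grab_frame('scene')
for r in models.masks_of('scene','glued_block'): print(r['p'],r['point'],r['mask'].sum())
c=lambda i:cv2.resize(i[225:285,385:450],None,fx=6,fy=6,interpolation=cv2.INTER_CUBIC)
cv2.imwrite('pics/blk.png',np.hstack([c(im0),c(im)]))
E
```

```text
(array([ 435.6027, -165.2985]), (92.4017333984375, 43.82571792602539), 64.146240234375) 505 0.03525340841224066
0.96 [416.4, 257.2] 522
0.83 [398.8, 230.5] 379
```

View pics/blk.png

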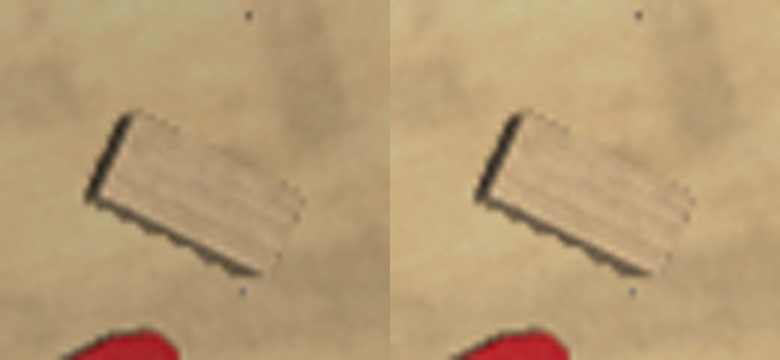

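The block has not moved, so the real fingertips do not match the calibration-based positions. I check that against the first scene picture, where the TCP pose is known.

```bash
python3 - <<'E'
from h import *
f=np.load('scene0.npz'); X=cloud('scene',f['d']); g=f['im'].astype(int)
T=np.array([.168,.602,.196]); print('proj start tcp',proj('scene',T))
near=(np.linalg.norm(X-T,axis=2)<.2)&(f['d']>0)&(X[...,2]>.05); P=X[near]
for lo in np.arange(.1,.36,.02):
    k=P[(P[:,2]>=lo)&(P[:,2]<lo+.02)]
    if len(k): print(round(lo,2),len(k),k.min(0),k.max(0),k.mean(0))
s,d=vision.grab_frame('scene'); t=get_state()['tcp_pos']; pt=proj('scene',t)[0]; print(t,pt)
cv2.circle(s,tuple(int(round(x)) for x in pt),3,(0,0,255),1)
s0=f['im'].copy(); p0=proj('scene',T)[0]; cv2.circle(s0,tuple(int(round(x)) for x in p0),3,(0,0,255),1)
def c(i,p): u,v=int(p[0]),min(int(p[1]),339); return cv2.resize(i[v-60:v+60,u-60:u+60],(400,400),interpolation=cv2.INTER_CUBIC)
cv2.imwrite('pics/chk.png',np.hstack([c(s0,p0),c(s,pt)]))
E
```

```text
proj start tcp [[276.1205 381.186 ]]
0.24 75 [0.1461 0.5508 0.245 ] [0.1935 0.658  0.2598] [0.1636 0.5978 0.2537]
0.26 121 [0.1435 0.5504 0.26  ] [0.191  0.6587 0.2798] [0.1648 0.6086 0.2693]
0.28 281 [0.1382 0.5342 0.28  ] [0.1977 0.6766 0.2999] [0.1657 0.6068 0.2941]
0.3 445 [0.1372 0.5349 0.3   ] [0.1974 0.6758 0.3198] [0.1649 0.6143 0.3099]
0.32 451 [0.1387 0.538  0.32  ] [0.198  0.6735 0.34  ] [0.1612 0.6144 0.3308]
0.34 366 [0.135  0.5346 0.3401] [0.1996 0.6712 0.36  ] [0.1695 0.6147 0.3463]
[0.5092 0.2871 0.1291] [284.3    258.0344]
```

View pics/chk.png

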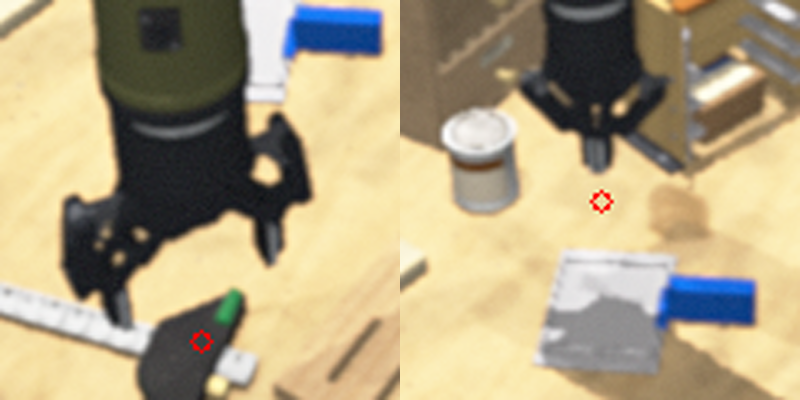

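The true fingertips sit clearly above the reported TCP: the red circle marks the reported TCP at (602,202), and the tip shows at (598,168) in the right crop. I measure the offset from both views' depth with the fingers closed.

```bash
python3 - <<'E'
from h import *
ctrl.pause(.3)
t=np.array(get_state()['tcp_pos']); print(t)
for c in('scene','top'):
    s,d=vision.grab_frame(c); X=cloud(c,d)
    k=(d>0)&(np.linalg.norm(X[...,:2]-t[:2],axis=2)<.05)&(X[...,2]>.06)&(X[...,2]<.26); P=X[k]
    for lo in np.arange(.1,.22,.01):
        b=P[(P[:,2]>=lo)&(P[:,2]<lo+.01)]
        if len(b): print(c,round(lo,2),len(b),b.min(0)-t,b.max(0)-t)
    # tip pixel by silhouette in scene: dark pixels lowest near the TCP column
    if c=='scene':
        u0,v0=proj(c,t)[0]; dark=s.max(2)<90
        for v in range(int(v0)-25,int(v0)+4):
            us=np.nonzero(dark[v,int(u0)-12:int(u0)+12])[0]
            if len(us): last=(v,us.min()+int(u0)-12,us.max()+int(u0)-12)
        print('lowest dark',last,'tcp pix',u0,v0)
        for dz in(.02,.03,.035,.04): print(dz,proj(c,t+[0,0,dz])[0])
E
```

```text
[0.5096 0.2873 0.1299]
scene 0.16 2 [-0.0037 -0.0036  0.0353] [-0.0023  0.0087  0.0395]
scene 0.17 21 [-0.0103 -0.0031  0.041 ] [0.0077 0.0156 0.0499]
scene 0.18 32 [-0.0151 -0.0053  0.0504] [0.009  0.0156 0.06  ]
scene 0.19 30 [-0.0127 -0.0098  0.061 ] [0.0079 0.0151 0.0699]
scene 0.2 29 [-0.0157 -0.005   0.0703] [0.0198 0.026  0.0799]
scene 0.21 70 [-0.031  -0.0132  0.0801] [0.0306 0.0307 0.0899]
lowest dark (246, np.int64(285), np.int64(286)) tcp pix 284.15670609169894 257.80436767522906
0.02 [283.8033 252.4041]
0.03 [283.6245 249.6716]
0.035 [283.5346 248.2972]
0.04 [283.4443 246.9172]
top 0.21 3 [-0.0135 -0.0293  0.0882] [-0.0087 -0.0268  0.0897]
```

The tip offset is about +36 mm along z, with about 0 laterally. I apply it and retry the block, with the final lowering guarded by force.

```bash
cat >> h.py <<'E'
OFF=.036   # real tips are this much above the reported TCP (tool down)
def P(x,y,z): return [x,y,z-OFF]
def st(n): s=get_state(); print(n,round(s['time'],2),np.array(s['tcp_pos'])+[0,0,OFF],'w %.4f'%s['width'],'F',np.array(s['contact_force']),'g',s['gripper_force'])
def lower(x,y,z0,z1,dF=2.5,step=.002):
    f0=get_state()['contact_force'][2]
    z=z0
    while z>z1:
        z=max(z-step,z1); ctrl.movel(P(x,y,z),max_speed=.05)
        if get_state()['contact_force'][2]-f0>dF: break
    return z
E
python3 - <<'E'
from h import *
ctrl.ungrasp()
ctrl.movep(P(.4356,-.1653,.14),q(64.1))
ctrl.movel(P(.4356,-.1653,.03),max_speed=.12); st('near')
z=lower(.4356,-.1653,.03,.011); st('down')
ctrl.close_gripper(force=40); st('closed')
if get_state()['width']>.03:
    ctrl.movel(P(.4356,-.1653,.14)); st('up')
    ctrl.movep(P(.5096,.2873,.14),q(130)); st('over')
E
```

```text
near 14.49 [ 0.4359 -0.1655  0.0305] w 0.0856 F [-0.9381 -0.5039 -0.2085] g 0.0
down 16.99 [ 0.4356 -0.1653  0.011 ] w 0.0854 F [-0.7697 -0.2567 -0.1052] g 0.0
closed 17.46 [ 0.4357 -0.1653  0.0112] w 0.0435 F [-0.6609 -0.522   4.9056] g 41.02956712245941
up 18.47 [ 0.4352 -0.1649  0.1393] w 0.0432 F [-0.5838 -0.2991 -1.3857] g 40.66905856132507
over 20.14 [0.5103 0.2851 0.1402] w 0.0432 F [-0.4509 -1.2568 -0.2077] g 40.650233030319214
```

```bash
python3 - <<'E'
from h import *
x,y=.5096,.2873
ctrl.movel(P(x,y,.022),max_speed=.13); ctrl.pause(.2); st('low')
print('stop',lower(x,y,.022,.014,2)); st('touch')
ctrl.ungrasp(); st('open')
ctrl.movel(P(x,y,.14)); st('up')
ctrl.movep(P(.40,.15,.16),q(220))
im,d=vision.grab_frame('top'); X=cloud('top',d); z=X[...,2]; hsv=cv2.cvtColor(im,cv2.COLOR_BGR2HSV)
m=np.zeros((400,640),bool); m[190:280,215:310]=1
mb=m&(z>.03)&(z<.05)&(hsv[...,0]<30)&(hsv[...,1]>40)
blue=m&(hsv[...,0]>95)&(hsv[...,0]<130)&(hsv[...,1]>120)&(z>.03)
sheet=m&(hsv[...,1]<50)&(hsv[...,2]>130)
for n,mm,h in(('block',mb,.04),('grip',blue,.042),('sheet',sheet,.007)): print(n,rect('top',mm,h)[:3],mm.sum(),np.median(z[mm]))
cv2.imwrite('pics/pl.png',cv2.resize(im[180:290,215:325],None,fx=4,fy=4,interpolation=cv2.INTER_CUBIC))
E
```

```text
low 21.4 [0.51   0.2876 0.0227] w 0.0436 F [-0.0207  0.1006 -1.2068] g 40.65456032752991
stop 0.015999999999999993
touch 22.15 [0.5099 0.2873 0.0162] w 0.0432 F [-0.256  -0.1994  3.2322] g 41.16163909435272
open 22.64 [0.5097 0.2874 0.0159] w 0.0852 F [0.2993 1.0523 0.0232] g 0.3368689399212599
up 23.62 [0.5089 0.2872 0.1392] w 0.0853 F [0.1032 0.9111 0.2376] g 0.0
block (array([511.9441, 284.0496]), (44.01325225830078, 89.80755615234375), 40.28929901123047) 484 0.040501831301267804
grip (array([447.7298, 234.4609]), (51.34732437133789, 18.85537338256836), 40.08798599243164) 117 0.041838260110154436
sheet (array([508.5222, 286.3208]), (110.25740051269531, 150.00762939453125), 40.071632385253906) 1300 0.005685560894953551
```

View pics/pl.png

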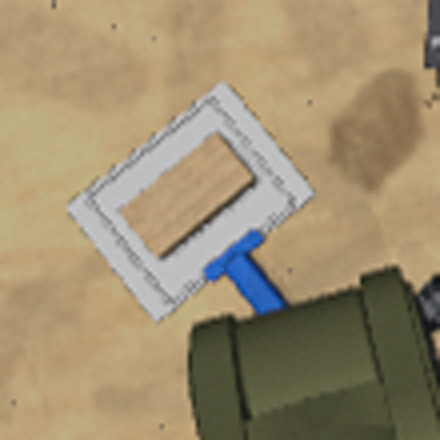

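The block lies between the lips, centred at crop (188,195). It is about 3 mm off the tray centre and square. I grip the tray, lift it, rotate it and move it in front of the rack.

```bash
python3 - <<'E'
from h import *
g=(.4325,.2224)
ctrl.movep(P(*g,.11),q(220.1))
ctrl.movel(P(*g,.03),max_speed=.12)
print(lower(*g,.03,.014,2,.004)); st('down')
ctrl.close_gripper(force=110); st('closed')
ctrl.movel(P(*g,.10),max_speed=.1); st('lift')
ctrl.movep(P(*g,.10),q(176.3)); st('rot')
ctrl.movel(P(.4136,.0195,.092)); ctrl.pause(.3); st('pre')
im,d=vision.grab_frame('top'); np.savez('pre.npz',im=im,d=d)
cv2.imwrite('pics/pre.png',cv2.resize(im[130:270,290:430],None,fx=4,fy=4,interpolation=cv2.INTER_CUBIC))
X=cloud('top',d); z=X[...,2]; hsv=cv2.cvtColor(im,cv2.COLOR_BGR2HSV)
m=np.zeros((400,640),bool); m[160:270,290:420]=1
s=m&(hsv[...,1]<60)&(hsv[...,2]>120)&(z>.06)&(z<.11); print('sheet',rect('top',s,.083)[:3],s.sum())
A=np.c_[X[s][:,:2],np.ones(s.sum())]; print('plane',np.linalg.lstsq(A,X[s][:,2],rcond=None)[0],np.median(z[s]),np.percentile(X[s],[2,98],axis=0))
E
```

```text
0.014
down 27.22 [0.4323 0.2223 0.0137] w 0.0854 F [-0.3347  0.3436 -0.0274] g 0.0
closed 27.84 [0.4325 0.2225 0.0144] w 0.0184 F [-0.6515 -0.5219  4.4893] g 107.82860040664673
lift 28.85 [0.432  0.2222 0.0995] w 0.0183 F [-0.6834 -0.3604 -3.4186] g 107.38548517227173
rot 29.47 [0.4321 0.2224 0.0995] w 0.0182 F [ 0.3766 -0.3359 -2.4284] g 107.37977743148804
pre 31.27 [0.4136 0.0199 0.092 ] w 0.0183 F [-0.1176 -0.3348 -2.2713] g 107.40608096122742
sheet (array([574.3899,  14.4023]), (169.68902587890625, 228.456298828125), 86.811767578125) 1467
plane [ 0.0715 -0.0015  0.0471] 0.08334201180608365 [[ 0.4634 -0.0623  0.0784]
 [ 0.6494  0.0868  0.1076]]
```

View pics/pre.png

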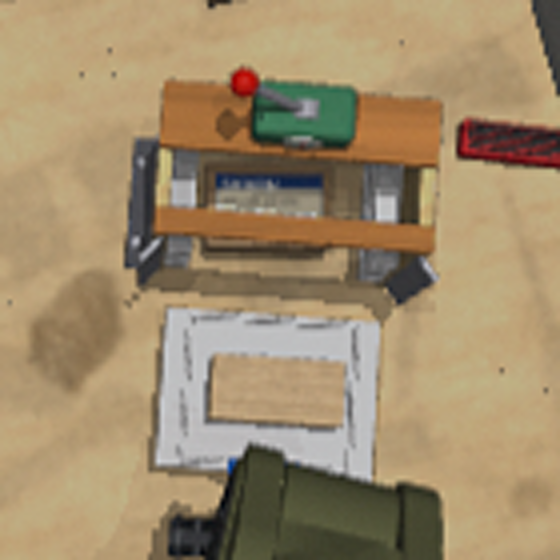

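The loaded tray hangs level in front of the rack mouth; its sheet runs from crop (155,310) to (380,480). I refit only the sheet and measure the rack's centreline from its bars again.

```bash
python3 - <<'E'
from h import *
f=np.load('pre.npz'); im,d=f['im'],f['d']
X=cloud('top',d); z=X[...,2]; hsv=cv2.cvtColor(im,cv2.COLOR_BGR2HSV)
m=np.zeros((400,640),bool); m[206:255,320:390]=1
s=m&(hsv[...,1]<60)&(hsv[...,2]>120)&(z>.06)&(z<.11); r=rect('top',s,.08);print('sheet',r[:3],s.sum())
A=np.c_[X[s][:,:2],np.ones(s.sum())]; print('plane',np.linalg.lstsq(A,X[s][:,2],rcond=None)[0],np.median(z[s]))
a=np.radians(-3.7);M=np.array([[np.cos(a),-np.sin(a)],[np.sin(a),np.cos(a)]]);c=np.array([.6531,.004])
L=(r[3]-c)@M; E=[]
for x in np.arange(L[:,0].min()+.008,L[:,0].max()-.008,.005):
    k=abs(L[:,0]-x)<.003
    if k.sum()>5:E.append((x,L[k,1].min(),L[k,1].max()))
E=np.array(E); print('rack-frame: x',L[:,0].min(),L[:,0].max()); print(E[::2]); print('rear edge slope',[ (y,L[abs(L[:,1]-y)<.004,0].max()) for y in(-.06,-.03,0,.03,.06)])
# rack: high bits, y extents of walls/rails in rack frame by height
R=np.zeros((400,640),bool); R[160:206,315:405]=1
Q=X[R&(d>0)]; Lq=(Q[:,:2]-c)@M
for lo,hi in((.03,.04),(.064,.074),(.1,.11),(.12,.175)):
    k=(Q[:,2]>lo)&(Q[:,2]<hi)&(abs(Lq[:,0])<.05)
    for sg in(-1,1):
        kk=k&(Lq[:,1]*sg>0)
        if kk.sum(): print(lo,sg,kk.sum(),np.percentile(Lq[kk,1],[1,50,99]))
E
```

```text
sheet (array([514.74  ,  13.4057]), (149.90431213378906, 109.39141082763672), 86.811767578125) 1386
plane [-0.0012  0.0003  0.084 ] 0.0832028812510599
rack-frame: x -0.1938576717707875 -0.0838659384492818
[[-0.1859 -0.0728  0.0744]
 [-0.1759 -0.0723  0.0751]
 [-0.1659 -0.0744  0.0731]
 [-0.1559 -0.0738  0.074 ]
 [-0.1459 -0.0733  0.0748]
 [-0.1359 -0.0727  0.0754]
 [-0.1259 -0.0722  0.0735]
 [-0.1159 -0.0743  0.0741]
 [-0.1059 -0.0737  0.075 ]
 [-0.0959 -0.0732  0.0756]]
rear edge slope [(-0.06, np.float64(-0.0845180018382948)), (-0.03, np.float64(-0.08410266180988717)), (0, np.float64(-0.08412201423085652)), (0.03, np.float64(-0.08607741203952185)), (0.06, np.float64(-0.08544498317919173))]
0.03 -1 36 [-0.0822 -0.0641 -0.0151]
0.03 1 18 [0.0259 0.059  0.0903]
0.064 -1 44 [-0.0804 -0.0653 -0.0619]
0.064 1 16 [0.0619 0.072  0.0907]
0.1 -1 121 [-0.0802 -0.0714 -0.0622]
0.1 1 108 [0.0621 0.0702 0.0903]
0.12 -1 60 [-0.0848 -0.0803 -0.0795]
0.12 1 5 [0.08   0.0808 0.0884]
```

The rail edges sit symmetrically at ±62 mm, and the tray is centred within 1 mm, level and square. I insert it.

```bash
python3 - <<'E'
from h import *
a=np.radians(-3.7);e=np.array([np.cos(a),np.sin(a)]);n=np.array([-e[1],e[0]])
p0=np.array([.4136,.0195])-.0008*n
def go(s,z,v): ctrl.movel(P(*(p0+s*e),z),max_speed=v)
f0=np.array(get_state()['contact_force'])
s=0
for s in(.03,.06,.09,.112):
    go(s,.092,.08); F=np.array(get_state()['contact_force'])-f0; print(s,F)
    if np.linalg.norm(F)>12: print('ABORT');raise SystemExit
z=.092
while z>.082:
    z-=.002; go(s,z,.05); F=np.array(get_state()['contact_force'])-f0
    if F[2]>1.5: break
print('z',z,F)
while s<.134:
    s+=.002; go(s,z,.05); F=np.array(get_state()['contact_force'])-f0
    if F[:2]@e<-6: break
print('s',s,F); st('home')
E
```

```text
0.03 [-0.9166  1.2773 -1.0174]
0.06 [-0.3096  0.9804 -0.2668]
0.09 [-0.6665 -0.0752 -0.1645]
0.112 [-0.0518  0.5378  0.0985]
z 0.08399999999999999 [-1.2428  0.7123  3.4163]
s 0.12000000000000001 [-6.0477  0.7225  7.8788]
home 35.33 [0.5327 0.011  0.0842] w 0.0184 F [-5.6682  0.2567  5.9574] g 108.87770533561707
```

```bash
python3 - <<'E'
from h import *
a=np.radians(-3.7);e=np.array([np.cos(a),np.sin(a)]);n=np.array([-e[1],e[0]])
p0=np.array([.4136,.0195])-.0008*n
def go(s,z,v): ctrl.movel(P(*(p0+s*e),z),max_speed=v)
s=.120; z=.0848; go(s,z,.03); st('relief')
while s<.136:
    s+=.0015; go(s,z,.03); F=np.array(get_state()['contact_force']); 
    print(round(s,4),F)
    if F[:2]@e<-14: break
    if F[2]>4: z+=.0004
im,d=vision.grab_frame('top'); np.savez('in.npz',im=im,d=d); st('x')
cv2.imwrite('pics/in.png',cv2.resize(im[130:270,290:430],None,fx=4,fy=4,interpolation=cv2.INTER_CUBIC))
E
```

```text
relief 35.58 [0.5337 0.0109 0.0846] w 0.0184 F [-0.3387 -0.1265 -1.0147] g 107.6222312450409
0.1215 [ 0.5746 -0.1259 -2.1309]
0.123 [ 0.7138 -0.3099 -1.5183]
0.1245 [-0.8222  0.0881 -2.7268]
0.126 [ 0.2247  0.0166 -2.3613]
0.1275 [-2.9157 -1.8601 -0.1983]
0.129 [-7.5809 -0.2902  2.8902]
0.1305 [-13.0436  -0.8496   5.0193]
0.132 [-16.6917   0.0504   7.6584]
x 37.62 [0.5398 0.0104 0.0844] w 0.0183 F [-15.5058   0.4719   7.3372] g 108.79915237426758
```

View pics/in.png

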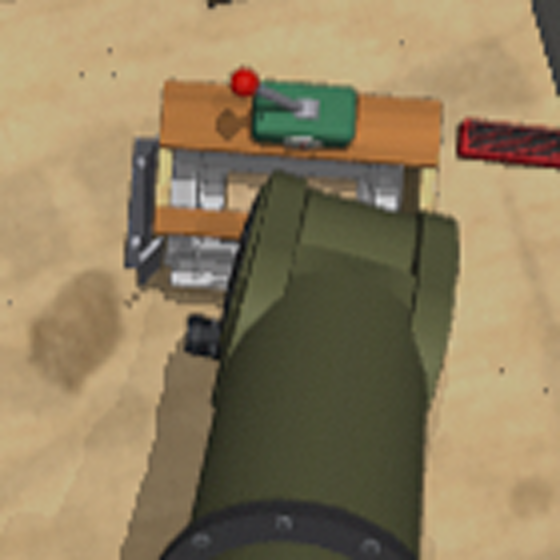

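The tray hit the back board at s≈0.129, with the force rising steeply. I release, retreat and check the seating.

```bash
python3 - <<'E'
from h import *
a=np.radians(-3.7);e=np.array([np.cos(a),np.sin(a)]);n=np.array([-e[1],e[0]])
p0=np.array([.4136,.0195])-.0008*n
ctrl.movel(P(*(p0+.1298*e),.0842),max_speed=.03); st('relax')
ctrl.ungrasp(); st('open')
ctrl.movel(P(*(p0+.125*e),.19),max_speed=.12)
ctrl.movep(P(.45,.13,.36),q(86.3))
c=np.array([.6531,.004]); M=np.c_[e,n]
im,d=vision.grab_frame('top'); X=cloud('top',d); z=X[...,2]; L=(X[...,:2]-c)@M
m=(d>0)&(z>.06)&(z<.1)&(L[...,0]>-.09)&(L[...,0]<-.05)&(abs(L[...,1])<.09)
print('front edge',[ (y,L[m&(abs(L[...,1]-y)<.006),0].min()) for y in(-.06,-.04,.03,.045,.06)],'z',np.median(z[m]))
hsv=cv2.cvtColor(im,cv2.COLOR_BGR2HSV)
b=(hsv[...,0]>95)&(hsv[...,0]<130)&(hsv[...,1]>120)&(z>.1)&(z<.125)&(abs(L[...,1])<.06); 
v,u=np.nonzero(b); print('grip',rect('top',b,.112)[:3],(onplane('top',np.c_[u,v],.112)[:,:2]-c).dot(M).min(0),((onplane('top',np.c_[u,v],.112)[:,:2]-c)@M).max(0))
bl=(z>.1)&(z<.118)&(abs(L[...,1])<.05)&(abs(L[...,0]+.01)<.045); print('block z',np.median(z[bl]),bl.sum(),np.percentile(L[bl],[2,98],axis=0))
cv2.imwrite('pics/out.png',cv2.resize(im[130:270,290:430],None,fx=4,fy=4,interpolation=cv2.INTER_CUBIC)); print(get_state()['time'])
E
```

```text
relax 37.88 [0.54   0.0103 0.0843] w 0.0182 F [-10.9015  -0.0168   8.6108] g 109.35808181762695
open 38.53 [0.5431 0.0103 0.0842] w 0.0853 F [0.0739 0.1554 0.0332] g 0.0
front edge [(-0.06, np.float64(-0.06458441402363506)), (-0.04, np.float64(-0.06590504504933997)), (0.03, np.float64(-0.06636814921468152)), (0.045, np.float64(-0.06723670031388214)), (0.06, np.float64(-0.06633485734075598))] z 0.0768002744570245
grip (array([545.8855,  10.8553]), (19.41168975830078, 79.78060150146484), 86.09149932861328) [-0.1473 -0.0099] [-0.0676  0.0096]
block z 0.1106643825894831 322 [[-0.0168 -0.0464]
 [ 0.0102  0.0394]]
41.2167
```

View pics/out.png

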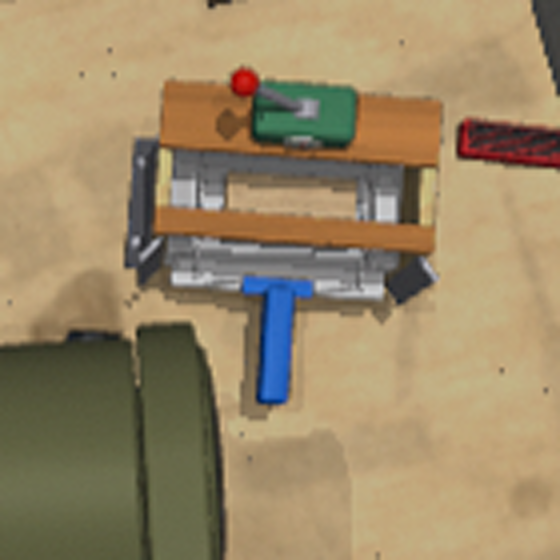

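The tray is home and level: the grip spans rack x -147 to -68 mm, as expected, and the block's top is at 110 mm. Now the lever.

```bash
python3 - <<'E'
from h import *
a=np.radians(-3.7);e=np.array([np.cos(a),np.sin(a)]);n=np.array([-e[1],e[0]])
c=np.array([.6531,.004])
W=lambda y,z: P(*(c+.0297*e+y*n),z)
ctrl.close_gripper(force=20)
ctrl.movep(W(.1,.36),q(86.3)); st('above')
ctrl.movel(W(.1,.260),max_speed=.12); ctrl.pause(.2); st('down')
f0=np.array(get_state()['contact_force'])
ctrl.movel(W(.0,.260),max_speed=.08); print((np.array(get_state()['contact_force'])-f0)@np.r_[n,0])
y=0.
while y>-.036:
    y-=.003; ctrl.movel(W(y,.260),max_speed=.06); F=(np.array(get_state()['contact_force'])-f0)@np.r_[n,0]; print(round(y,3),round(F,2))
    if F>6: break
ctrl.pause(.15); st('stop')
im,d=vision.grab_frame('top'); s,_=vision.grab_frame('scene')
for nme,i in(('top',im),('scene',s)):
    h=cv2.cvtColor(i,cv2.COLOR_BGR2HSV); r=((h[...,0]<8)|(h[...,0]>172))&(h[...,1]>150)
    k=np.array([0,0,.0]); pt=proj(nme,np.r_[c+.0297*e-.042*n,.278])[0]; v,u=np.nonzero(r); w=np.hypot(u-pt[0],v-pt[1])<12; print(nme,'expect',pt,'red',u[w].mean() if w.any() else None,v[w].mean() if w.any() else None)
    cv2.imwrite(f'pics/lev_{nme}.png',i)
ctrl.movel(W(.1,.260),max_speed=.15)
ctrl.movel(W(.1,.36)); ctrl.movep(P(.45,.2,.36),q(86.3)); ctrl.pause(1.5); st('end')
im,d=vision.grab_frame('top'); h=cv2.cvtColor(im,cv2.COLOR_BGR2HSV); r=((h[...,0]<8)|(h[...,0]>172))&(h[...,1]>150)
v,u=np.nonzero(r); w=np.hypot(u-350.8,v-150.2)<12; print('knob now',u[w].mean(),v[w].mean(),w.sum())
L=np.load('in.npz'); 
cv2.imwrite('pics/fin.png',np.hstack([cv2.resize(im[130:230,290:420],None,fx=3,fy=3),cv2.resize(s[150:250,270:400],None,fx=3,fy=3)]))
E
```

```text
above 42.93 [0.6888 0.102  0.3604] w 0.0002 F [1.0817 0.4714 0.3494] g 0.0
down 44.12 [0.6895 0.1017 0.2608] w 0.0002 F [-0.1281 -0.5109 -0.2697] g 0.0
2.710529343229847
-0.003 3.09
-0.006 3.52
-0.009 3.35
-0.012 3.39
-0.015 3.11
-0.018 5.87
-0.021 10.87
stop 47.42 [ 0.6817 -0.0153  0.2598] w -0.0001 F [ 0.4846 10.2793  1.9379] g 4.279371500015259
top expect [386.3463 153.1528] red None None
scene expect [322.5739 154.6843] red 322.26666666666665 154.33333333333334
end 51.8 [0.45 0.2  0.36] w -0.0001 F [-0.6806  0.093  -1.1159] g 0.0
knob now 350.775 150.175 40
```

View pics/fin.png

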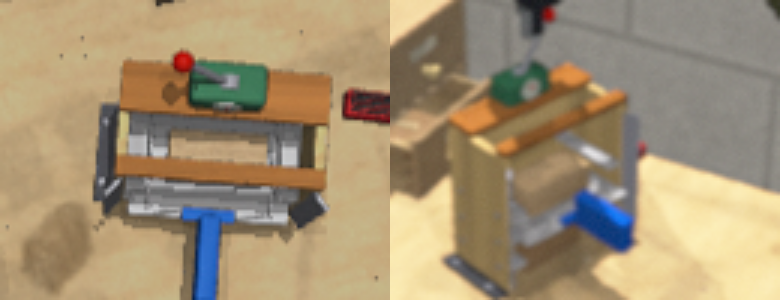

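The lever reached its stop: the force rose to 10 N and the knob was at the expected pixel in the scene view. It has since returned to its rest pixel (351,150), and the tray is still home.

```bash
python3 -c "
from h import *
print(ticket.close_job())"
```

```text
the job is handed in; nothing more can be done
None
```

The job is handed in; the close call gave no verdict. The block lies flat in the tray, the tray is home on the middle rails above the screw box, and the lever was swung to its stop and ran back, finishing at about 52 s of the 72 s.

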